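Unstack the port covers and lay each at its service place

TASK

The parts taken off the vacuum chamber stand in one pile on the bench. Take the pile apart from the top, one part at a time, and set each part upright, as it stands now, in the middle of its own place: the brass adapter in the red tray, the glass window on the blue pad, the plain dark blank on the pan of the white scale, and last the orange hatch flat across both black bars of the wooden rack, its long side along the long side of the rack's board. Set each one down gently, without letting it drop, and leave all four standing there.

Things in the scene. Friction and masses are not known exactly. Their poses are not given: they have to be found in the camera images.
- adapter_mid (a point): Brass tube adapter, top of the pile, standing upright on the dark blank: a round foot flange 40 mm in diameter and 8 mm thick, and on it a tube 28 mm in diameter that rises to 44 mm overall (open black bore on top). Take it by the tube. The point is on its axis half-way up, 22 mm above its underside. z is up along its axis. About 0.16 kg.
- window_mid (a point): Window cover: a bright aluminium disc 54 mm in diameter and 24 mm thick with a black-rimmed green glass pane on top; lies on one half of the orange hatch, nothing on it. The point is its centre, 12 mm above its underside. z is up. About 0.22 kg.
- blank_mid (a point): Blank cover: a plain dark steel disc 54 mm in diameter and 24 mm thick, on the other half of the orange hatch; the brass adapter stands on it at the start. The point is its centre, 12 mm above its underside. z is up. About 0.40 kg. The axes of window and blank are about 65 mm apart along the hatch's long side, with a gap of about 10 mm between the discs: take each with the fingers closing along the hatch's x.
- hatch_mid (a point): Orange rectangular hatch plate, the bottom of the pile, flat on the bench: 60 mm along its x, 130 mm along its y, 22 mm thick. The point is its centre, 11 mm above its underside. z is up. Grip it across its 60 mm width, closing along its x. About 0.46 kg. A half turn about z makes no difference.
- tray_seat (a point): Red square open tray, fixed, 82 mm square outside, walls 4 mm thick and 14 mm high over the bench. The point is the middle of its inner floor, 4 mm above the bench: the place of the adapter's underside.
- pad_seat (a point): Blue rubber pad, fixed, 85 mm square, 8 mm thick. The point is the middle of its top: the place of the window's underside.
- scale_seat (a point): Small white bench scale, fixed, 120 mm by 110 mm, with a round bright steel pan 88 mm in diameter. The point is the middle of the pan's top, 40 mm above the bench: the place of the blank's underside. The pan does not give.
- rack_seat (a point): Wooden rack, fixed: a plywood board 100 mm along its x and 130 mm along its y, with two black rubber bars (90 mm long along x, 18 mm wide, at y = -40 and +40 mm) whose tops are 22 mm above the bench. The point is midway between the bars at the height of their tops: the place of the hatch's underside, with the hatch's y along the rack's y, either way round.
Mind the look-alikes: they are no part of the job. Leave any purple or turquoise look-alike of the part that bears blank_mid alone.

How it is judged:
By the outcome, as a careful person would: the job done as asked, in the order asked, and still so for the second after the job is handed in, with the robot touching nothing.
It also fails if it takes over 120 s, if anything falls off the work surface, if the arm or the gripper's body presses on something with over 40 N, if the wrist force passes 120 N, or if a joint passes its speed limit or range.

ROBOT

A 6-joint arm with a two-finger parallel gripper is mounted at the origin on the work surface. World frame = base frame: x ahead of the robot, y to its left, z up, the work surface at z = 0. Lengths are in m, angles in degrees, forces in N, time in s.
With the tool pointing down it reaches from about 0.35 to 0.875 m from the base axis. Payload 4.2 kg.
Tool frame: the origin (TCP) lies at the very end of the fingers, on their centre line; the grasp point (between the pads) lies 19 mm behind it; z points along the fingers, x is the direction in which the jaws open and shut, and the axes are right-handed (so a half turn about z gives the same grasp; the last joint's range is limited). The gripper opens to 87 mm and grips with 3 to 60 N. Pads are 19 mm wide; open, the fingers measure 117 mm over their backs; the gripper's body (75 mm by 190 mm) begins 51 mm behind the grasp point.
Start: joints at [-60.183, 22.042, 0.453, 0, -68.411, -14.817], TCP at [0.162, -0.604, 0.223] pointing down, gripper open.
Joint ranges: [-179.83, 179.83], [-69.29, 118.12], [-61.27, 80.66], [-181.25, 117.63], [-171.15, -9.14], [-177.46, 177.46]. Speed limits (degrees/s): [159.86, 159.86, 180, 180, 180, 180].

INTERFACE

Orientations are given as a 3x3 rotation matrix whose columns are the frame's x, y, z axes.
In Python, from station import r gives the robot as it stands.
- The arm moves only by the tool move_arm, never from a script. Its argument "series" is a list that holds one entry, the list of rows, each a list of 7 numbers: the shift along the tool's x, y, z in cm, then the turn, a rotation vector about the tool's x, y, z in degrees, then the opening, from -1 (shut) to 1 (fully open). In form: [[[dx, dy, dz, wx, wy, wz, fingers], ...]]. A call has 1 to 12 rows; each row shifts and turns the commanded pose from where the row before left it, along the tool's axes as they then stand; what a row does not reach is not made up. A row lasts 1/8 s, in which the tool goes at most 62.5 mm and 10.7 degrees, less where a joint would pass 70% of its speed; a pose out of reach is approached as far as the arm can. A call is refused whole if a number of a shift passes 6.25 or a number of a turn 10.7, either way. A call with a gripper value outside its range is refused whole. The fingers move at their own pace and stop on an object; the grip force is fixed at half the most. Time passes only in rows, so rows that do not move let the fingers close. It gives the time, the measured TCP pose, the force and the opening at its end, in the units of the state.
- r.sense(): the state, without advancing time (a new reading comes with each control period).
- r.capture(name): name is "scene" or "top" or "wrist"; returns a dict with "color" (480x640x3 uint8, blue, green, red), "fx", "fy", "cx", "cy" (pixels), "rvec" (rotation vector, rad) and "tvec" (3), from world to camera coordinates, as OpenCV has them; the wrist camera has in their place "tool_from_camera" (4x4, takes a point from camera to tool coordinates, whose origin is the TCP and whose axes are the tool frame's). Camera axes: x right, y down, z forward; pixel columns grow to the right and rows downward; lengths in m; the calibration is good to about 2 mm. A picture is of the moment at which its call begins: read the wrist's pose just before it. There is no depth.
- r.finish_job(): hands the job in, once; it reports no verdict.
The state is a dict: "time_s": time; "joints": joint angles; "joint_velocities": joint speeds; "effort": joint torques, N m; "tcp_pos": TCP position; "ee_rot": TCP orientation; "wrist_force": force on the tool from outside, world axes, zero at the start; "moment": the same for the moment, N m; "gripper_width": opening from 0.0 (shut) to 1.0 (fully open).
Only numpy, scipy, OpenCV 4.12 (cv2) and the standard library are available. Lean on these libraries where they do the work, as an engineer would, in place of code of your own. Each camera call takes 0.05 s, during which the arm holds its last target.

## Working session

There is one attempt and no reset: what is moved stays moved. The work goes in short steps, Python scripts to look and compute and a tool call to move; the robot and the scene stay as the last step left them, time stands still between calls to the robot, and variables do not carry over. Pictures are saved under pics/ and viewed, and the job is handed in when it is done.

Besides the shell and the picture viewer there is one more tool, called after "Emit:" in YAML: its name, and indented under it one key for each argument. move_arm: Moves the arm, as the interface text tells. Its arguments: {"type":"object","properties":{"series":{"type":"array","items":{"type":"array","items":{"type":"array","items":{"type":"number"}}}}},"required":["series"]}

```bash
mkdir -p pics; ls
python3 - <<'E'
from station import r
import cv2
s=r.sense();print({k:s[k] for k in ['time_s','tcp_pos','ee_rot','wrist_force','gripper_width']})
for n in ['scene','top','wrist']:
    c=r.capture(n);cv2.imwrite(f'pics/{n}0.png',c['color']);print(n,{k:v for k,v in c.items() if k!='color'})
E
```

```text
pics
{'time_s': 0.0, 'tcp_pos': array([ 0.16163418, -0.6031099 ,  0.22146489]), 'ee_rot': array([[-2.58635759e-01,  9.65974702e-01, -6.47559609e-04],
       [ 9.65972441e-01,  2.58636556e-01,  2.09192583e-03],
       [ 2.18823002e-03, -8.44779104e-05, -9.99997602e-01]]), 'wrist_force': array([-0.05657683,  0.16171153, -0.11107837]), 'gripper_width': 0.9993826520834515}
scene {'fx': 523.4328496007574, 'fy': 523.4328496007574, 'cx': 314.87016155821607, 'cy': 242.79778180638738, 'rvec': array([ 2.26450787,  0.82257713, -0.30337997]), 'tvec': array([-0.43230582, -0.22820071,  1.25350628])}
top {'fx': 511.3934875716916, 'fy': 511.3934875716916, 'cx': 319.848583025053, 'cy': 238.98431495048257, 'rvec': array([ 2.03896494, -2.17055256,  0.23341369]), 'tvec': array([0.02304097, 0.57661051, 1.10905817])}
wrist {'fx': 426.59945985762283, 'fy': 426.59945985762283, 'cx': 319.6605182108349, 'cy': 244.40645925740316, 'tool_from_camera': array([[ 9.99999589e-01,  5.96178412e-04, -6.83157826e-04,
        -1.61879437e-03],
       [-4.13872014e-04,  9.70497181e-01,  2.41112110e-01,
        -6.40631320e-02],
       [ 8.06748580e-04, -2.41111728e-01,  9.70497029e-01,
        -1.62728626e-01],
       [ 0.00000000e+00,  0.00000000e+00,  0.00000000e+00,
         1.00000000e+00]])}
```

View pics/scene0.png

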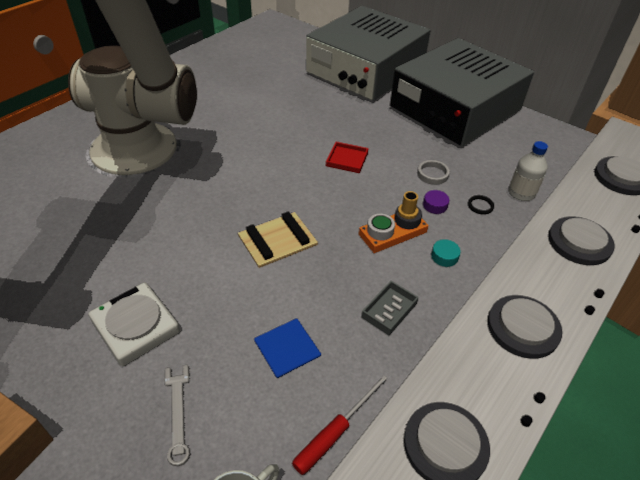

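View pics/top0.png

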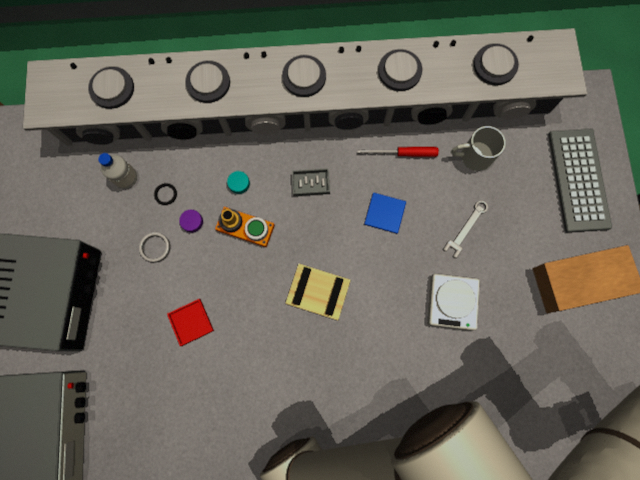

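View pics/wrist0.png

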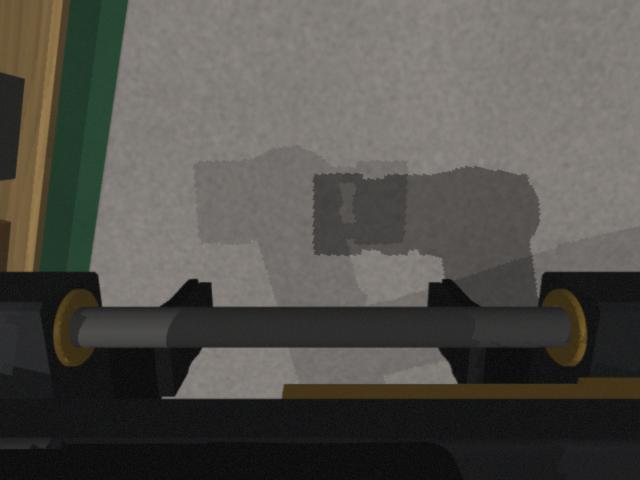

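Run:
```python
import cv2,numpy as np
t=cv2.imread('pics/top0.png');s=cv2.imread('pics/scene0.png')
a=cv2.resize(t[160:260,140:290],(790,527),interpolation=cv2.INTER_CUBIC);cv2.imwrite('pics/t_pile.png',a)
a=cv2.resize(s[140:280,330:490],(640,560),interpolation=cv2.INTER_CUBIC);cv2.imwrite('pics/s_pile.png',a)
a=cv2.resize(np.hstack([t[250:330,270:370],t[265:345,405:505]]),(800,320),interpolation=cv2.INTER_CUBIC);cv2.imwrite('pics/t_rs.png',a)
for n,im,pts in [('t',t,[(190,322),(386,213),(235,237),(325,275),(457,298),(330,290),(447,280),(440,310)]),('s',s,[(347,157),(287,347),(400,240),(270,225),(133,315),(285,240)])]:
  hsv=cv2.cvtColor(im,cv2.COLOR_BGR2HSV)
  for p in pts: print(n,p,im[p[1],p[0]],hsv[p[1],p[0]])
```

```text
t (190, 322) [ 11  18 181] [  1 240 181]
t (386, 213) [174  85  35] [109 204 174]
t (235, 237) [46 56 74] [11 96 74]
t (325, 275) [104 178 194] [ 25 118 194]
t (457, 298) [189 196 192] [ 47   9 196]
t (330, 290) [ 92 162 178] [ 24 123 178]
t (447, 280) [177 173 169] [105  12 177]
t (440, 310) [ 94 105 109] [ 22  35 109]
s (347, 157) [ 17  20 150] [  1 226 150]
s (287, 347) [138  59  21] [110 216 138]
s (400, 240) [ 14  44 101] [ 10 220 101]
s (270, 225) [111 171 184] [ 25 101 184]
s (133, 315) [134 142 146] [ 20  21 146]
s (285, 240) [105 162 185] [ 21 110 185]
```

View pics/t_pile.png

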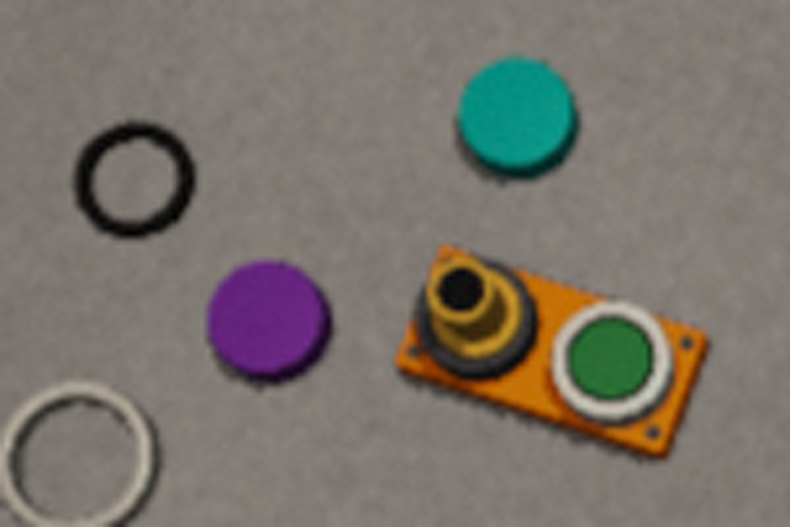

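View pics/s_pile.png

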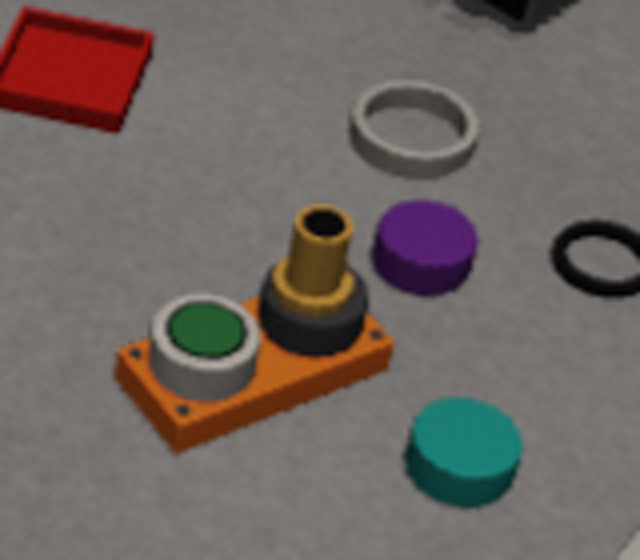

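View pics/t_rs.png

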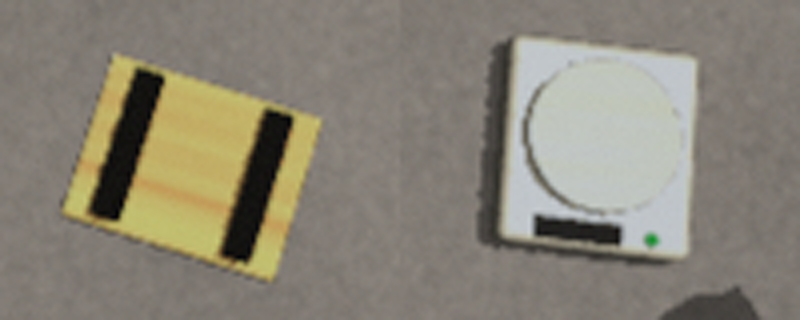

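The three blank look-alikes in the top image are purple at (190,221), turquoise at (238,182) and the plain dark disc under the adapter at (230,222). The dark disc is the blank: it is the only one on the hatch, and the crop confirms it. Next I measure all the poses.

```bash
cat > h.py <<'E'
import cv2,numpy as np
from scipy.optimize import minimize
from station import r
def proj(P,c):
    K=np.array([[c['fx'],0,c['cx']],[0,c['fy'],c['cy']],[0,0,1]])
    return cv2.projectPoints(np.asarray(P,float).reshape(-1,1,3),c['rvec'],c['tvec'],K,None)[0].reshape(-1,2)
def back(uv,z,c):
    R=cv2.Rodrigues(c['rvec'])[0];o=-R.T@c['tvec']
    d=R.T@np.array([(uv[0]-c['cx'])/c['fx'],(uv[1]-c['cy'])/c['fy'],1])
    return o+d*(z-o[2])/d[2]
def box(a,b,z0,z1): return np.array([[x,y,z] for x in(-a/2,a/2) for y in(-b/2,b/2) for z in(z0,z1)])
def cyl(d,z0,z1,x=0,y=0):
    t=np.linspace(0,2*np.pi,40,endpoint=False);return np.array([[x+d/2*np.cos(k),y+d/2*np.sin(k),z] for k in t for z in(z0,z1)])
def place(P,p):
    c,s=np.cos(p[2]),np.sin(p[2]);return np.c_[p[0]+c*P[:,0]-s*P[:,1],p[1]+s*P[:,0]+c*P[:,1],P[:,2]]
def mask(parts,p,c,S=8):
    m=np.zeros((480,640),np.uint8)
    for P in parts:
        h=cv2.convexHull(proj(place(P,p),c).astype(np.float32))
        cv2.fillConvexPoly(m,np.round(h*16).astype(np.int32),255,cv2.LINE_AA,4)
    return m
def fit(parts,p0,cams,masks,yaw=True):
    def cost(q):
        p=[q[0],q[1],q[2] if yaw else 0]
        return sum(np.abs(mask(parts,p,c).astype(float)-M).sum()/255 for c,M in zip(cams,masks))
    n=3 if yaw else 2
    best=None
    for sc in(.01,.003):
        x=np.array(p0[:n]) if best is None else best.x
        sim=np.array([x]+[x+np.eye(n)[i]*(sc if i<2 else sc*10) for i in range(n)])
        best=minimize(cost,x,method='Nelder-Mead',options=dict(initial_simplex=sim,xatol=1e-4,fatol=.2))
    return best.x,best.fun,sum(M.sum()/255 for M in masks)
def blob(m,uv):
    m=cv2.morphologyEx(m.astype(np.uint8),cv2.MORPH_CLOSE,np.ones((3,3)))
    n,l=cv2.connectedComponents(m)
    m=(l==l[uv[1],uv[0]]).astype(np.uint8)
    cs=cv2.findContours(m,cv2.RETR_EXTERNAL,cv2.CHAIN_APPROX_NONE)[0]
    o=np.zeros_like(m);cv2.drawContours(o,cs,-1,255,-1);return o
E
cat > m0.py <<'E'
from h import *
ct=r.capture('top');cs=r.capture('scene')
H=[cv2.cvtColor(c['color'],cv2.COLOR_BGR2HSV).astype(int) for c in(ct,cs)]
def hs(i,f,uv): return blob(f(H[i][...,0],H[i][...,1],H[i][...,2]),uv)
def both(name,parts,f,uvs,z,p0yaw,ks=(0,1)):
    for use in [(0,),(1,),(0,1)]:
        cams=[(ct,cs)[i] for i in use];M=[hs(i,f,uvs[i]) for i in use]
        p0=list(back(uvs[use[0]],z,cams[0])[:2])+[p0yaw]
        x,e,a=fit(parts,p0,cams,M);print(name,use,np.round(x[:2],4),'yaw',round(np.degrees(x[2]),1),'err',round(e),'of',round(a))
if __name__=='__main__':
    both('tray',[box(.082,.082,0,.014)],lambda h,s,v:((h<8)|(h>172))&(s>150)&(v>40),[(190,322),(347,157)],.01,.3)
    both('pad',[box(.085,.085,0,.008)],lambda h,s,v:(abs(h-109)<12)&(s>120),[(386,213),(287,347)],.008,.2)
    w=lambda h,s,v:(abs(h-23)<8)&(s>70)&(v>70)
    for t in(.008,.012):both('rack%g'%t,[box(.1,.13,0,t)],w,[(320,290),(270,225)],.0,-.3 )
    p=np.array([[ .06,0]])
    for c,uv in((ct,(457,298)),(cs,(133,315))):print('pan rough',back(uv,.04,c))
    for c,uv in((ct,[(312-10,286),(333,290)]),):print('rack yvec',back((333,292),.022,c)-back((302,284),.022,c))
E
python3 m0.py
```

```text
tray (0,) [0.4112 0.2997] yaw 22.5 err 127 of 1304
tray (1,) [0.412  0.2992] yaw 24.0 err 122 of 903
tray (0, 1) [0.412  0.2999] yaw 23.2 err 252 of 2207
pad (0,) [ 0.6479 -0.176 ] yaw -20.5 err 152 of 1151
pad (1,) [ 0.6461 -0.1767] yaw -20.6 err 288 of 2221
pad (0, 1) [ 0.6458 -0.1765] yaw -20.3 err 442 of 3372
rack0.008 (0,) [ 0.4641 -0.0007] yaw -21.0 err 105 of 2395
rack0.008 (1,) [ 0.4642 -0.0017] yaw -21.2 err 855 of 1833
rack0.008 (0, 1) [ 0.4645 -0.0011] yaw -21.2 err 965 of 4228
rack0.012 (0,) [ 0.4643 -0.0006] yaw -20.8 err 123 of 2395
rack0.012 (1,) [ 0.465  -0.0021] yaw -21.6 err 976 of 1833
rack0.012 (0, 1) [ 0.464 -0.001] yaw -21.1 err 1101 of 4228
pan rough [ 0.42498419 -0.3165388   0.04      ]
pan rough [ 0.42588983 -0.31492816  0.04      ]
rack yvec [-0.02315051 -0.07085903  0.        ]
```

```bash
cat > m1.py <<'E'
from m0 import *
# hatch: orange visible
H3=[box(.06,.13,0,.022)];D=[cyl(.054,.022,.046,0,.0325),cyl(.054,.022,.046,0,-.0325),cyl(.04,.046,.054,0,.0325),cyl(.028,.054,.09,0,.0325)]
f=lambda h,s,v:(h>4)&(h<15)&(s>190)&(v>50)
for use in [(0,),(1,),(0,1)]:
    cams=[(ct,cs)[i] for i in use]
    M=[]
    for i in use:
        m=f(H[i][...,0],H[i][...,1],H[i][...,2]).astype(np.uint8)*255
        w=np.zeros_like(m); (u,v)=[(245,227),(395,225)][i]; w[v-35:v+35,u-50:u+50]=1; M.append(m*w)
    def cost(q):
        e=0
        for c,m in zip(cams,M):
            a=mask(H3,q,c).astype(float)*(1-mask(D,q,c)/255.)
            e+=np.abs(a-m).sum()/255
        return e
    x=[*back((245,227),.022,ct)[:2],-.3]
    for sc in(.01,.003):
        b=minimize(cost,x,method='Nelder-Mead',options=dict(initial_simplex=np.array([x]+[np.array(x)+np.eye(3)[i]*(sc if i<2 else 10*sc) for i in range(3)])));x=b.x
    print('hatch',use,x[:2].round(4),np.degrees(x[2]).round(1),'err',b.fun.round(),'of',sum(m.sum()/255 for m in M))
c_,s_=np.cos(x[2]),np.sin(x[2])
print('blank exp',x[:2]+.0325*np.array([-s_,c_]),'window exp',x[:2]-.0325*np.array([-s_,c_]))
for i,c in enumerate((ct,cs)):
    h,s,v=H[i][...,0],H[i][...,1],H[i][...,2]
    m=blob((abs(h-62)<15)&(s>100),[(256,229),(382,222)][i]);M=cv2.moments(m,True);uv=(M['m10']/M['m00'],M['m01']/M['m00']);print('green',uv,M['m00'],back(uv,.046,c))
    w=(v<45); w2=np.zeros_like(w);u0,v0=[(228,215),(411,196)][i];w2[v0-5:v0+6,u0-5:u0+6]=1
    m=(w&w2).astype(np.uint8);M=cv2.moments(m,True);uv=(M['m10']/M['m00'],M['m01']/M['m00']);print('bore',uv,M['m00'],back(uv,.09,c))
    g=cv2.cvtColor(c['color'],cv2.COLOR_BGR2GRAY)
E
python3 m1.py | tail -8
python3 - <<'E'
import cv2,numpy as np
import sys;sys.path.insert(0,'.')
s=cv2.imread('pics/scene0.png')
a=cv2.resize(s[275:370,80:190],(770,665)[:2],interpolation=cv2.INTER_CUBIC)[:600];cv2.imwrite('pics/s_scale.png',a)
E
```

```text
hatch (0,) [0.6339 0.167 ] -23.0 err 410.0 of 159.0
hatch (1,) [0.6292 0.167 ] -21.6 err 193.0 of 750.0
hatch (0, 1) [0.6298 0.1652] -20.9 err 688.0 of 909.0
blank exp [0.64142523 0.1955131 ] window exp [0.61823784 0.13478959]
green (255.47540983606558, 227.6830601092896) 183.0 [0.61743895 0.13561305 0.046     ]
bore (227.02173913043478, 214.56521739130434) 46.0 [0.64093153 0.19370377 0.09      ]
green (381.1684210526316, 222.20526315789473) 190.0 [0.61896666 0.13252969 0.046     ]
bore (410.59574468085106, 195.48936170212767) 47.0 [0.64221694 0.19082285 0.09      ]
```

View pics/s_scale.png

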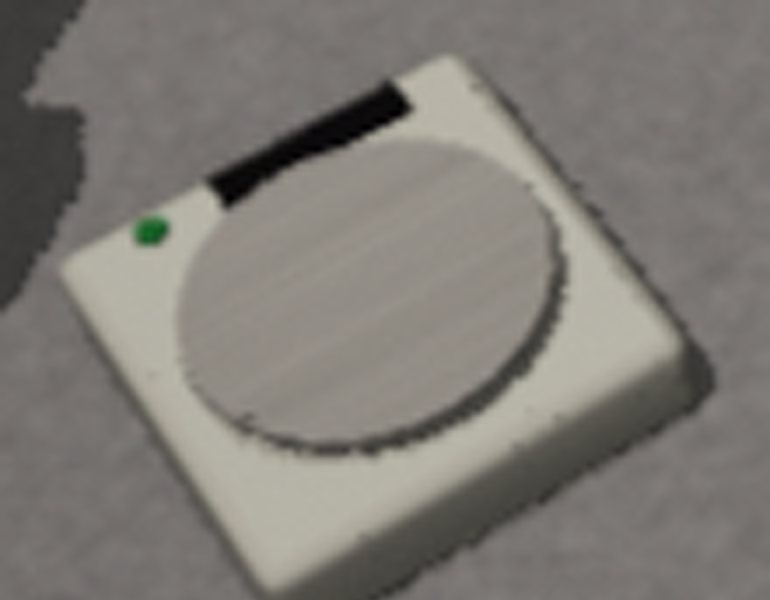

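```bash
cat >> h.py <<'E'
def plan(target,p=None,yaw=None):
    s=r.sense();R=s['ee_rot'];p=s['tcp_pos'] if p is None else p
    a=np.degrees(np.arctan2(R[1,0],R[0,0])) if yaw is None else yaw
    c,q=np.cos(np.radians(a)),np.sin(np.radians(a))
    d=np.array(target)-p
    return np.round([100*(c*d[0]+q*d[1]),100*(q*d[0]-c*d[1]),-100*d[2]],2)
E
python3 - <<'E'
from h import *
c=r.capture('top');d=r.capture('scene')
print(back((456.4,298.75),.04,c),back((132.3,316.6),.04,d))
print(plan([.641,.1925,.222],yaw=158))
E
```

```text
[ 0.42337261 -0.31497217  0.04      ] [ 0.42765021 -0.31767827  0.04      ]
[-1.461e+01  9.177e+01  5.000e-02]
```

Emit:
move_arm:
  series:
    - [[0,0,0,0,0,-10.6,1],[0,0,0,0,0,-10.6,1],[0,0,0,0,0,-10.6,1],[0,0,0,0,0,-10.6,1],[0,0,0,0,0,-10.6,1],[0,0,0,0,0,0,1]]

```text
time_s: 1.2
tcp_pos: [0.1618, -0.6036, 0.2226]
ee_rot: [[-0.926, 0.377, 0.0], [0.377, 0.926, 0.0], [-0.0, 0.0, -1.0]]
wrist_force: [0.5, 0.4, -0.1]
gripper_width: 1.002
```

Emit:
move_arm:
  series:
    - [[-0.8,4.6,0,0,0,0,1],[-0.8,4.6,0,0,0,0,1],[-0.8,4.6,0,0,0,0,1],[-0.8,4.6,0,0,0,0,1],[-0.8,4.6,0,0,0,0,1],[-0.8,4.6,0,0,0,0,1],[-0.8,4.6,0,0,0,0,1],[-0.8,4.6,0,0,0,0,1],[-0.8,4.6,0,0,0,0,1]]

```text
time_s: 2.33
tcp_pos: [0.3843, -0.2455, 0.2229]
ee_rot: [[-0.926, 0.378, 0.001], [0.378, 0.926, -0.0], [-0.001, 0.0, -1.0]]
wrist_force: [0.3, 0.4, 1.0]
gripper_width: 1.0
```

Emit:
move_arm:
  series:
    - [[-0.8,4.6,0,0,0,0,1],[-0.8,4.6,0,0,0,0,1],[-0.8,4.6,0,0,0,0,1],[-0.8,4.6,0,0,0,0,1],[-0.8,4.6,0,0,0,0,1],[-0.8,4.6,0,0,0,0,1],[-0.8,4.6,0,0,0,0,1],[-0.8,4.6,0,0,0,0,1],[-0.8,4.6,0,0,0,0,1],[-0.2,4.4,0,0,0,0,1],[0,0,0,0,0,0,1],[0,0,0,0,0,0,1]]

```text
time_s: 3.82
tcp_pos: [0.6234, 0.1498, 0.2223]
ee_rot: [[-0.927, 0.376, -0.001], [0.376, 0.927, -0.0], [0.001, -0.001, -1.0]]
wrist_force: [-0.6, 0.3, 0.1]
gripper_width: 0.998
```

```bash
cat >> h.py <<'E'
def wcap(name):
    s=r.sense();c=r.capture('wrist');cv2.imwrite(f'pics/{name}.png',c['color'])
    T=np.eye(4);T[:3,:3]=s['ee_rot'];T[:3,3]=s['tcp_pos']
    W=np.linalg.inv(T@c['tool_from_camera'])  # world->cam
    c['rvec']=cv2.Rodrigues(W[:3,:3])[0].ravel();c['tvec']=W[:3,3]
    np.savez(f'pics/{name}.npz',**{k:c[k] for k in('fx','fy','cx','cy','rvec','tvec')})
    return c
def wload(name):
    c={k:v for k,v in np.load(f'pics/{name}.npz').items()};c['color']=cv2.imread(f'pics/{name}.png');return c
E
python3 -c "
from h import *
wcap('w1');s=r.sense();print(s['time_s'],s['tcp_pos'],s['joints'])"
```

```text
3.875 [0.62336551 0.14938782 0.22259644] [ 2.79127879e+01  2.36224805e+01  2.92050741e+00  1.20706742e-03
 -6.93261140e+01 -5.00190446e+01]
```

View pics/w1.png

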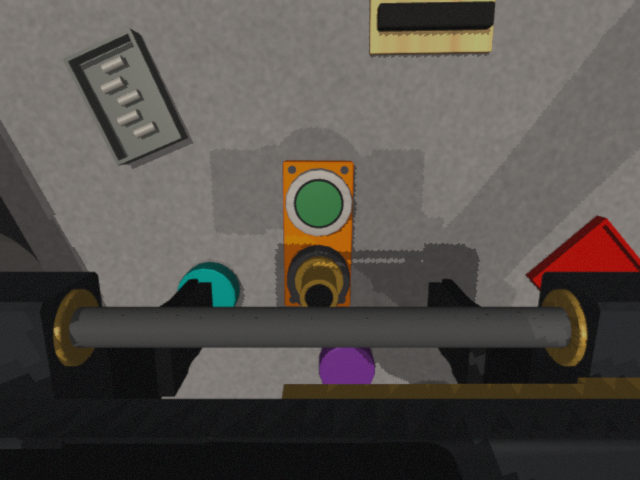

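Run:
```python
from h import *
c=wload('w1')
print('bore',back((318.5,294),.09,c),'window',back((319,202.5),.046,c))
# hatch top corners far edge
for uv in [(284,161),(354,161),(284,240),(353,240)]: print(uv,back(uv,.022,c))
im=c['color'];cv2.imwrite('pics/w1c.png',cv2.resize(im[140:315,250:390],(600,750),interpolation=cv2.INTER_CUBIC)[:600])
cv2.imwrite('pics/w1d.png',cv2.resize(im[230:320,260:390],(780,540),interpolation=cv2.INTER_CUBIC))
```

```text
bore [0.64289409 0.18999484 0.09      ] window [0.61964685 0.13348627 0.046     ]
(284, 161) [0.63499407 0.09336283 0.022     ]
(354, 161) [0.58074887 0.11535591 0.022     ]
(284, 240) [0.66175539 0.15574876 0.022     ]
(353, 240) [0.60584675 0.17841289 0.022     ]
```

View pics/w1c.png

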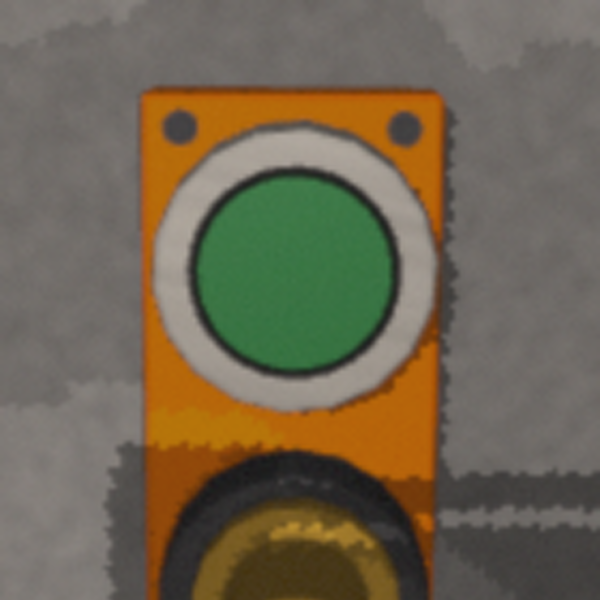

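View pics/w1d.png

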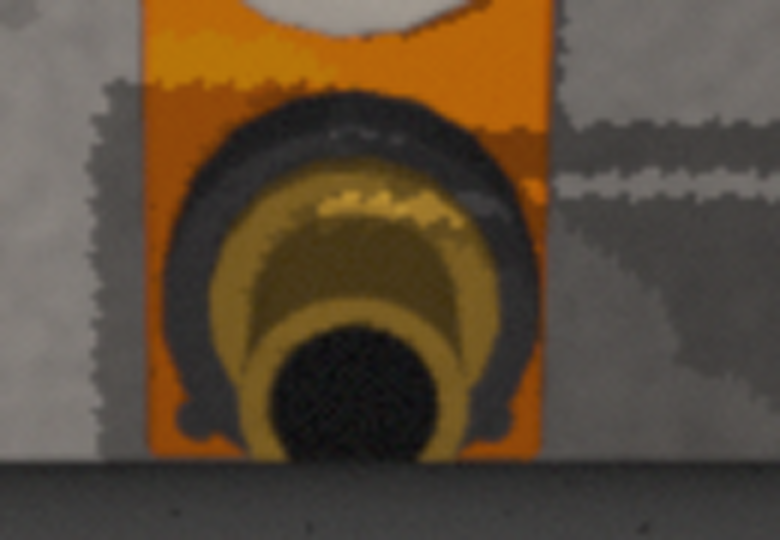

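Run:
```python
from h import *
c=wload('w1');print(back((319,297),.09,c),plan([.643,.192,.064]))
```

```text
[0.64343327 0.19229829 0.09      ] [-0.22  4.69 15.86]
```

Emit:
move_arm:
  series:
    - [[-0.1,2.4,0,0,0,0,1],[-0.1,2.3,0,0,0,0,1],[0,0,3,0,0,0,1],[0,0,3,0,0,0,1],[0,0,3,0,0,0,1],[0,0,3,0,0,0,1],[0,0,1,0,0,0,1],[0,0,0,0,0,0,1],[0,0,0,0,0,0,1]]

```text
time_s: 5.0
tcp_pos: [0.6442, 0.1931, 0.0944]
ee_rot: [[-0.927, 0.375, 0.003], [0.375, 0.927, 0.001], [-0.002, 0.002, -1.0]]
wrist_force: [-0.7, 0.2, 0.6]
gripper_width: 0.995
```

Run:
```python
from h import *
wcap('w2');print(plan([.643,.192,.064]))
```

```text
[ 0.06 -0.16  3.03]
```

View pics/w2.png

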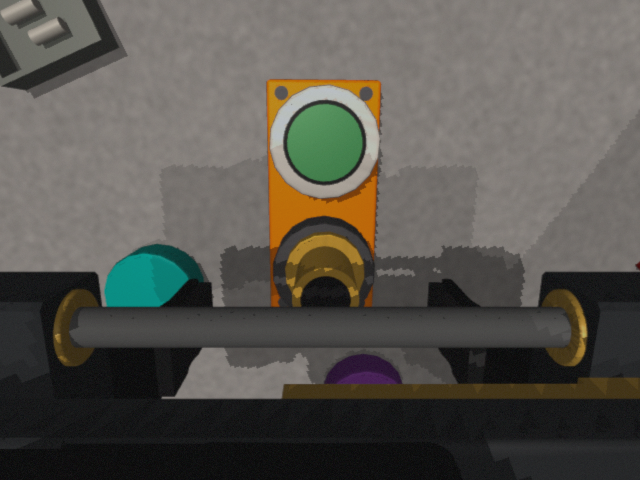

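Run:
```python
from h import *
c=wload('w2')
for uv in [(325.5,293)]:print(back(uv,.09,c),plan(np.r_[back(uv,.09,c)[:2],.064]))
print(plan(np.r_[back((325,142),.046,c)[:2],.064]))
cv2.imwrite('pics/w2c.png',cv2.resize(c['color'][190:310,250:400],(750,600),interpolation=cv2.INTER_CUBIC))
```

```text
[0.6425334  0.18976772 0.09      ] [ 0.02 -0.38  3.03]
[ 0.02 -6.44  3.03]
```

View pics/w2c.png

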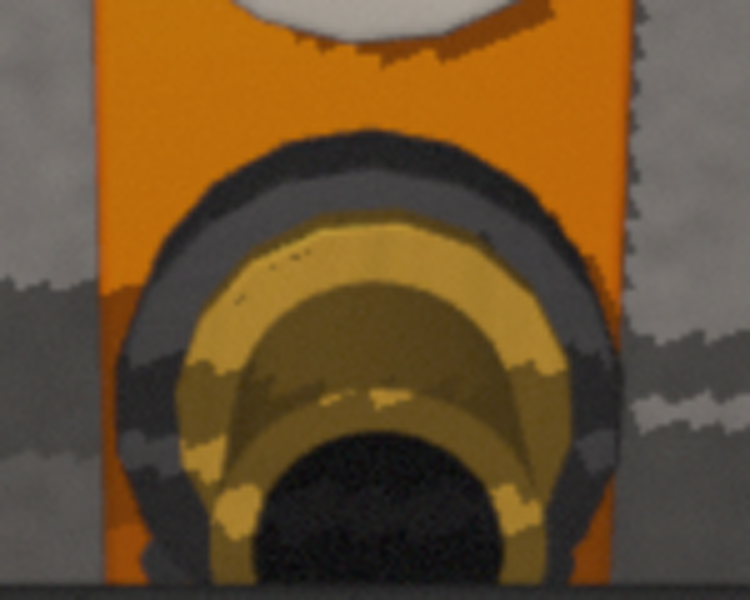

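Emit:
move_arm:
  series:
    - [[0,-0.1,1.5,0,0,0,1],[0,0,1.5,0,0,0,1],[0,0,0,0,0,0,1],[0,0,0,0,0,0,-1],[0,0,0,0,0,0,-1],[0,0,0,0,0,0,-1],[0,0,0,0,0,0,-1],[0,0,0,0,0,0,-1],[0,0,0,0,0,0,-1],[0,0,0,0,0,0,-1]]

```text
time_s: 6.3
tcp_pos: [0.6427, 0.1921, 0.0625]
ee_rot: [[-0.927, 0.375, -0.0], [0.375, 0.927, -0.0], [0.0, -0.0, -1.0]]
wrist_force: [-0.0, -0.3, -0.4]
gripper_width: 0.309
```

Run:
```python
from h import *
print(plan([.412,.2995,.16]))
```

```text
[25.41  1.32 -9.75]
```

Emit:
move_arm:
  series:
    - [[0,0,-1,0,0,0,-1],[0,0,-3,0,0,0,-1],[0,0,-3,0,0,0,-1],[0,0,-3,0,0,0,-1],[0,0,0,0,0,0,-1]]

```text
time_s: 6.92
tcp_pos: [0.6445, 0.1927, 0.1663]
ee_rot: [[-0.927, 0.374, 0.006], [0.374, 0.927, 0.003], [-0.005, 0.005, -1.0]]
wrist_force: [0.1, -0.0, -2.0]
gripper_width: 0.315
```

Lifted: the wrist force shows about 1.6 N of added load. Next I go beside the tray, with +5 cm of tool y, to look.

Emit:
move_arm:
  series:
    - [[3.6,0.9,0,0,0,0,-1],[3.6,0.9,0,0,0,0,-1],[3.6,0.9,0,0,0,0,-1],[3.6,0.9,0,0,0,0,-1],[3.6,0.9,0,0,0,0,-1],[3.6,0.9,0,0,0,0,-1],[3.6,0.9,0,0,0,0,-1],[0,0,0,0,0,0,-1],[0,0,0,0,0,0,-1],[0,0,0,0,0,0,-1]]

```text
time_s: 8.18
tcp_pos: [0.4333, 0.3442, 0.1621]
ee_rot: [[-0.927, 0.376, -0.0], [0.376, 0.927, -0.001], [0.0, -0.001, -1.0]]
wrist_force: [-0.5, 0.4, -1.4]
gripper_width: 0.316
```

Run:
```python
from h import *
wcap('w3');s=r.sense();print(s['tcp_pos'],s['wrist_force'])
```

```text
[0.43337679 0.34417153 0.16219095] [ 0.0586248  -0.52575599 -1.08517493]
```

View pics/w3.png

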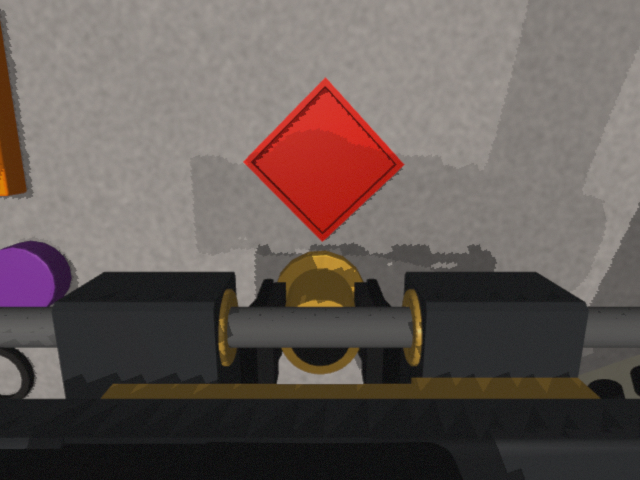

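Run:
```python
from h import *
c=wload('w3');h=cv2.cvtColor(c['color'],cv2.COLOR_BGR2HSV).astype(int)
m=blob(((h[...,0]<8)|(h[...,0]>172))&(h[...,1]>150)&(h[...,2]>50),(324,160))
x,e,a=fit([box(.082,.082,0,.014)],[.412,.2995,.4],[c],[m]);print(x,np.degrees(x[2]),e,a)
print(plan([*x[:2],.03]))
```

```text
[0.41448272 0.29913589 0.37762406] 21.636265131817908 319.52156862745096 13276.0
[ 0.06 -4.88 13.22]
```

Emit:
move_arm:
  series:
    - [[0,-2.4,1.0,0,0,0,-1],[0,-2.4,1.0,0,0,0,-1],[0,0,3,0,0,0,-1],[0,0,3,0,0,0,-1],[0,0,3,0,0,0,-1],[0,0,1.5,0,0,0,-1],[0,0,0,0,0,0,-1],[0,0,0,0,0,0,-1],[0,0,0,0,0,0,-1]]

```text
time_s: 9.35
tcp_pos: [0.4154, 0.301, 0.0387]
ee_rot: [[-0.927, 0.374, 0.002], [0.374, 0.927, 0.002], [-0.001, 0.002, -1.0]]
wrist_force: [-0.4, -0.4, -1.7]
gripper_width: 0.312
```

Run:
```python
from h import *
print(plan([.4145,.2992,.0205]),r.sense()['wrist_force'],r.sense()['tcp_pos'])
```

```text
[ 0.02 -0.2   1.82] [-0.42565906 -0.4095386  -1.68325833] [0.41543195 0.30101715 0.03866869]
```

Emit:
move_arm:
  series:
    - [[0,-0.2,0.8,0,0,0,-1],[0,0,0.5,0,0,0,-1],[0,0,0.2,0,0,0,-1],[0,0,0,0,0,0,-1],[0,0,0,0,0,0,-1]]

```text
time_s: 9.98
tcp_pos: [0.4142, 0.2986, 0.0226]
ee_rot: [[-0.927, 0.375, 0.0], [0.375, 0.927, 0.0], [-0.0, 0.0, -1.0]]
wrist_force: [0.1, -0.3, -1.1]
gripper_width: 0.315
```

Emit:
move_arm:
  series:
    - [[0,0,0.1,0,0,0,-1],[0,0,0,0,0,0,-1],[0,0,0,0,0,0,-1]]

```text
time_s: 10.35
tcp_pos: [0.4141, 0.2985, 0.0216]
ee_rot: [[-0.927, 0.375, 0.0], [0.375, 0.927, 0.0], [-0.0, 0.0, -1.0]]
wrist_force: [-0.0, 0.1, -0.8]
gripper_width: 0.315
```

Emit:
move_arm:
  series:
    - [[0,0,0.1,0,0,0,-1],[0,0,0,0,0,0,-1],[0,0,0,0,0,0,-1]]

```text
time_s: 10.72
tcp_pos: [0.4141, 0.2984, 0.0205]
ee_rot: [[-0.927, 0.375, -0.0], [0.375, 0.927, -0.0], [0.0, -0.0, -1.0]]
wrist_force: [0.8, 1.1, -1.6]
gripper_width: 0.316
```

Emit:
move_arm:
  series:
    - [[0,0,0.1,0,0,0,-1],[0,0,0,0,0,0,-1],[0,0,0,0,0,0,-1]]

```text
time_s: 11.1
tcp_pos: [0.4141, 0.2985, 0.0205]
ee_rot: [[-0.927, 0.374, 0.0], [0.374, 0.927, -0.0], [-0.0, 0.0, -1.0]]
wrist_force: [-2.6, -0.7, 5.4]
gripper_width: 0.313
```

Emit:
move_arm:
  series:
    - [[0,0,0,0,0,0,0.3],[0,0,0,0,0,0,0.3],[0,0,0,0,0,0,0.3],[0,0,0,0,0,0,0.3],[0,0,-0.5,0,0,0,0.3],[0,0,-2,0,0,0,0.3],[0,0,-3,0,0,0,0.3],[0,1,-4,0,0,0,0.3],[0,4,-4,0,0,0,0.3],[0,1,0,0,0,0,1],[0,0,0,0,0,0,1],[0,0,0,0,0,0,1]]

```text
time_s: 12.6
tcp_pos: [0.4356, 0.3527, 0.1531]
ee_rot: [[-0.927, 0.375, -0.002], [0.375, 0.927, -0.003], [0.001, -0.003, -1.0]]
wrist_force: [-0.0, 0.3, -0.2]
gripper_width: 0.906
```

Run:
```python
from h import *
wcap('w4');c=r.capture('top');cv2.imwrite('pics/t4.png',cv2.resize(c['color'][150:350,150:390],(720,600)));print(plan([.6193,.1335,.12]),plan([.6193,.1335,.12],yaw=158))
```

```text
[-25.23 -13.47   3.35] [-25.22 -13.48   3.35]
```

View pics/w4.png

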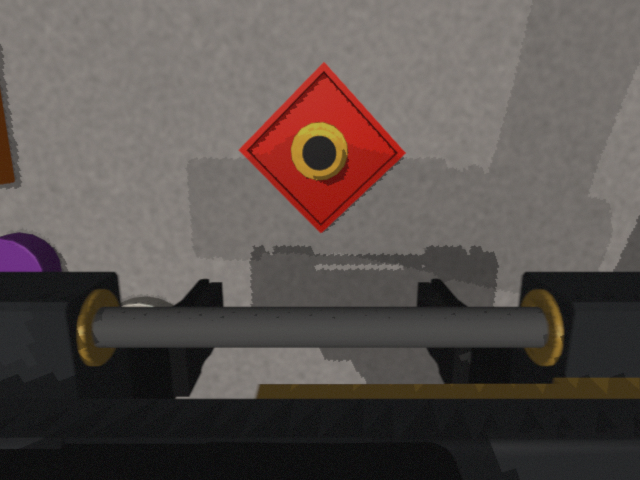

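Run:
```python
from h import *
c=wload('w4');h=cv2.cvtColor(c['color'],cv2.COLOR_BGR2HSV).astype(int)
m=blob(((h[...,0]<8)|(h[...,0]>172))&(h[...,1]>150)&(h[...,2]>50),(324,100))
x,e,a=fit([box(.082,.082,0,.014)],[.412,.2995,.4],[c],[m]);print(x,e,a)
b=(h[...,2]<60);w=np.zeros_like(b);w[137:168,302:336]=1;M=cv2.moments((b&w).astype(np.uint8),True);uv=(M['m10']/M['m00'],M['m01']/M['m00']);print(uv,back(uv,.048,c))
```

```text
[0.41463575 0.29893394 0.38202541] 333.2392156862745 14341.0
(318.8477466504263, 152.29476248477465) [0.4161851  0.29780507 0.048     ]
```

Emit:
move_arm:
  series:
    - [[-3.6,-1.9,0,0,0,0,1],[-3.6,-1.9,0,0,0,0,1],[-3.6,-1.9,0,0,0,0,1],[-3.6,-1.9,0,0,0,0,1],[-3.6,-1.9,0,0,0,0,1],[-3.6,-1.9,0,0,0,0,1],[-3.6,-1.9,0.5,0,0,0,1],[0,0,1.5,0,0,0,1],[0,0,1.5,0,0,0,1],[0,0,0,0,0,0,1],[0,0,0,0,0,0,1]]

```text
time_s: 14.08
tcp_pos: [0.6202, 0.1373, 0.1198]
ee_rot: [[-0.928, 0.373, 0.0], [0.373, 0.928, -0.0], [-0.0, 0.0, -1.0]]
wrist_force: [0.2, 0.4, -0.7]
gripper_width: 0.999
```

Run:
```python
from h import *
wcap('w5');print(r.sense()['tcp_pos'],plan([.6196,.1335,.026]))
```

```text
[0.62045236 0.13727148 0.12018142] [-0.06 -0.38  9.42]
```

View pics/w5.png

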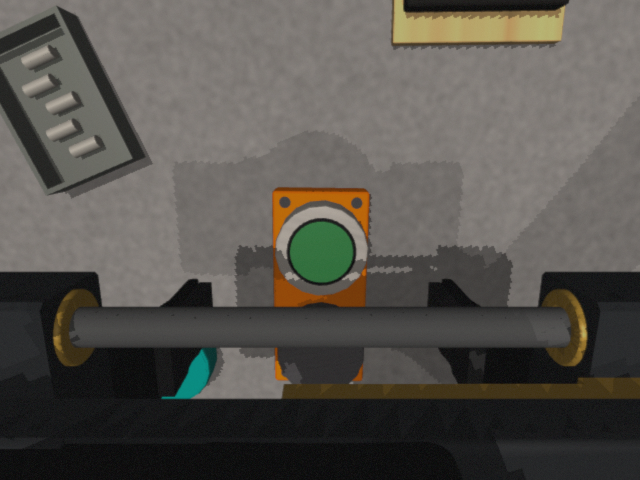

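Run:
```python
from h import *
c=wload('w5');h=cv2.cvtColor(c['color'],cv2.COLOR_BGR2HSV).astype(int)
m=blob((abs(h[...,0]-65)<15)&(h[...,1]>80),(322,252));M=cv2.moments(m,True);uv=(M['m10']/M['m00'],M['m01']/M['m00'])
w=back(uv,.046,c);print(uv,M['m00'],w,plan([*w[:2],.026]))
```

```text
(321.21491782553727, 251.74778761061947) 3164.0 [0.62028992 0.1340292  0.046     ] [-0.11 -0.31  9.42]
```

Emit:
move_arm:
  series:
    - [[-0.1,-0.3,2,0,0,0,1],[0,0,3,0,0,0,1],[0,0,2.5,0,0,0,1],[0,0,1,0,0,0,1],[0,0,0.5,0,0,0,1],[0,0,0,0,0,0,1],[0,0,0,0,0,0,1]]

```text
time_s: 15.0
tcp_pos: [0.6209, 0.1335, 0.0306]
ee_rot: [[-0.927, 0.374, 0.002], [0.374, 0.927, 0.001], [-0.001, 0.001, -1.0]]
wrist_force: [0.4, 0.7, 0.4]
gripper_width: 1.006
```

Emit:
move_arm:
  series:
    - [[0.05,0,0.4,0,0,0,1],[0,0,0,0,0,0,1],[0,0,0,0,0,0,-1],[0,0,0,0,0,0,-1],[0,0,0,0,0,0,-1],[0,0,0,0,0,0,-1],[0,0,0,0,0,0,-1],[0,0,0,0,0,0,-1]]

```text
time_s: 16.0
tcp_pos: [0.6193, 0.1334, 0.0255]
ee_rot: [[-0.927, 0.375, -0.001], [0.375, 0.927, -0.0], [0.001, -0.001, -1.0]]
wrist_force: [-2.3, 1.0, 1.9]
gripper_width: 0.612
```

Emit:
move_arm:
  series:
    - [[0,0,-1,0,0,0,-1],[0,0,-3,0,0,0,-1],[0,0,-3,0,0,0,-1],[0,0,-3,0,0,0,-1],[0,0,-1,0,0,0,-1],[0,0,0,0,0,0,-1]]

```text
time_s: 16.75
tcp_pos: [0.6197, 0.1334, 0.1357]
ee_rot: [[-0.927, 0.375, 0.001], [0.375, 0.927, 0.001], [-0.0, 0.001, -1.0]]
wrist_force: [-0.8, -0.1, -3.5]
gripper_width: 0.616
```

Run:
```python
from h import *
print(plan([.647+.375*.06,-.1765+.927*.06,.14]))
```

```text
[-14.15 -21.71  -0.43]
```

Emit:
move_arm:
  series:
    - [[-2,-3.1,0,0,0,0,-1],[-2,-3.1,0,0,0,0,-1],[-2,-3.1,0,0,0,0,-1],[-2,-3.1,0,0,0,0,-1],[-2,-3.1,0,0,0,0,-1],[-2,-3.1,0,0,0,0,-1],[-2,-3.1,0,0,0,0,-1],[0,0,0,0,0,0,-1],[0,0,0,0,0,0,-1],[0,0,0,0,0,0,-1]]

```text
time_s: 18.0
tcp_pos: [0.6679, -0.1192, 0.1348]
ee_rot: [[-0.928, 0.374, -0.001], [0.374, 0.928, 0.0], [0.001, -0.0, -1.0]]
wrist_force: [0.1, 0.5, -2.6]
gripper_width: 0.613
```

Run:
```python
from h import *
c=wcap('w6');h=cv2.cvtColor(c['color'],cv2.COLOR_BGR2HSV).astype(int)
m=blob((abs(h[...,0]-109)<14)&(h[...,1]>120),(320,150));cv2.imwrite('pics/m6.png',m)
x,e,a=fit([box(.085,.085,0,.008)],[.647,-.1765,-.36],[c],[m]);print(x,e,a,plan([*x[:2],.0115]),r.sense()['tcp_pos'])
```

```text
[ 0.6493752  -0.17724256 -0.34984464] 878.1019607843137 16438.0 [-0.43 -6.08 12.36] [ 0.66806424 -0.11917575  0.13512979]
```

View pics/w6.png

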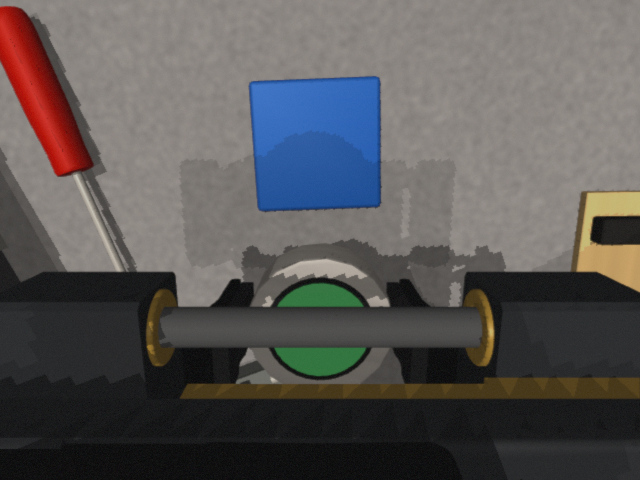

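Emit:
move_arm:
  series:
    - [[-0.2,-3,1,0,0,0,-1],[-0.2,-3.1,1,0,0,0,-1],[0,0,3,0,0,0,-1],[0,0,3,0,0,0,-1],[0,0,2,0,0,0,-1],[0,0,1.2,0,0,0,-1],[0,0,0,0,0,0,-1],[0,0,0,0,0,0,-1],[0,0,0,0,0,0,-1],[0,0,0,0,0,0,-1]]

```text
time_s: 19.3
tcp_pos: [0.6495, -0.1783, 0.0243]
ee_rot: [[-0.927, 0.375, 0.001], [0.375, 0.927, -0.0], [-0.001, 0.0, -1.0]]
wrist_force: [0.1, -0.5, -2.4]
gripper_width: 0.611
```

Run:
```python
from h import *
print(plan([.649,-.177,.0115]),r.sense()['wrist_force'],r.sense()['tcp_pos'])
```

```text
[0.09 0.1  1.28] [ 0.13225499 -0.50495952 -2.36521108] [ 0.64947085 -0.17830748  0.02432642]
```

Emit:
move_arm:
  series:
    - [[0.1,0.1,0.6,0,0,0,-1],[0,0,0.3,0,0,0,-1],[0,0,0.2,0,0,0,-1],[0,0,0.1,0,0,0,-1],[0,0,0,0,0,0,-1],[0,0,0,0,0,0,-1]]

```text
time_s: 20.05
tcp_pos: [0.6487, -0.177, 0.0116]
ee_rot: [[-0.927, 0.375, 0.0], [0.375, 0.927, -0.0], [-0.0, 0.0, -1.0]]
wrist_force: [0.1, 0.2, -2.5]
gripper_width: 0.614
```

Emit:
move_arm:
  series:
    - [[0,0,0.1,0,0,0,-1],[0,0,0,0,0,0,-1],[0,0,0,0,0,0,-1]]

```text
time_s: 20.42
tcp_pos: [0.6487, -0.177, 0.0115]
ee_rot: [[-0.927, 0.374, 0.0], [0.374, 0.927, -0.0], [-0.001, -0.0, -1.0]]
wrist_force: [-2.4, 0.9, 5.7]
gripper_width: 0.618
```

Emit:
move_arm:
  series:
    - [[0,0,0,0,0,0,0.7],[0,0,0,0,0,0,0.7],[0,0,0,0,0,0,0.7],[0,0,-0.5,0,0,0,1],[0,0,-2,0,0,0,1],[0,0,-3,0,0,0,1],[0,0,-4,0,0,0,1],[0,3,-4,0,0,0,1],[0,4,0,0,0,0,1],[0,0,0,0,0,0,1],[0,0,0,0,0,0,1]]

```text
time_s: 21.8
tcp_pos: [0.6744, -0.1122, 0.1452]
ee_rot: [[-0.927, 0.374, -0.001], [0.374, 0.927, -0.0], [0.001, -0.0, -1.0]]
wrist_force: [-0.0, -0.1, 0.3]
gripper_width: 1.001
```

Run:
```python
from h import *
c=wcap('w7');h=cv2.cvtColor(c['color'],cv2.COLOR_BGR2HSV).astype(int)
m=blob((abs(h[...,0]-65)<15)&(h[...,1]>80),(320,140));M=cv2.moments(m,True);uv=(M['m10']/M['m00'],M['m01']/M['m00']);print(uv,M['m00'],back(uv,.032,c))
print(r.sense()['tcp_pos'],plan([.643,.192,.14]))
t=r.capture('top');print('turq',back((238,182),.024,t))
```

```text
(318.9902031930334, 133.49492017416546) 2756.0 [ 0.6508635  -0.17721623  0.032     ]
[ 0.67425362 -0.11263267  0.14512853] [14.32 27.07  0.51]
turq [0.74027671 0.17681403 0.024     ]
```

View pics/w7.png

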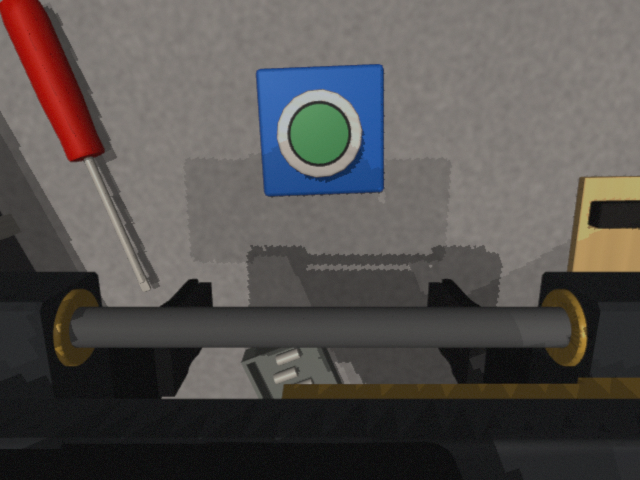

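Emit:
move_arm:
  series:
    - [[1.6,3.5,0,0,0,0,1],[1.6,3.5,0,0,0,0,1],[1.6,3.5,0,0,0,0,1],[1.6,3.5,0,0,0,0,1],[1.6,3.5,0,0,0,0,1],[1.6,3.5,0,0,0,0,1],[1.6,3.5,0,0,0,0,1],[1.6,3.5,0,0,0,0,1],[1.5,3.0,0,0,0,0,1],[0,0,0,0,0,0,1],[0,0,0,0,0,0,1],[0,0,0,0,0,0,1]]

```text
time_s: 23.4
tcp_pos: [0.6585, 0.2274, 0.1455]
ee_rot: [[-0.926, 0.376, -0.0], [0.376, 0.926, -0.0], [0.0, -0.0, -1.0]]
wrist_force: [0.8, -0.2, -0.4]
gripper_width: 0.998
```

Run:
```python
from h import *
c=wcap('w8');print(r.sense()['tcp_pos'],plan([.643,.192,.026]))
print(proj([[.6435,.1925,.046]],c))
```

```text
[0.65855464 0.22754033 0.14562799] [ 0.1  -3.88 11.96]
[[324.47746937 185.69088974]]
```

View pics/w8.png

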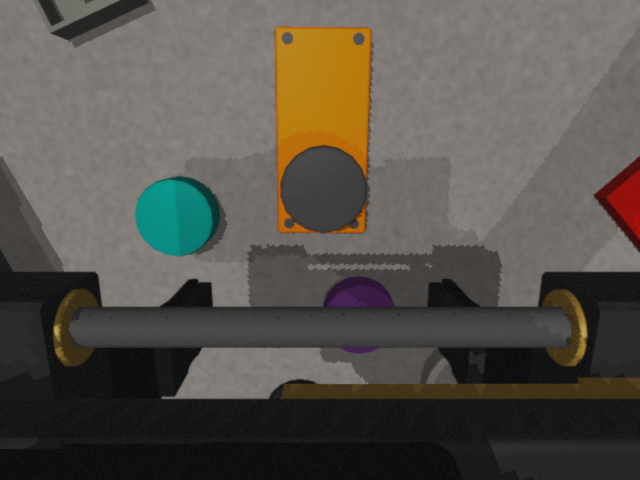

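Run:
```python
from h import *
c=wload('w8');b=back((323.5,188.8),.046,c);print(b,plan([*b[:2],.026]))
h=cv2.cvtColor(c['color'],cv2.COLOR_BGR2HSV).astype(int)
m=blob((h[...,0]>5)&(h[...,0]<25)&(h[...,1]>150),(323,90))
cv2.circle(m,(323,189),43,255,-1)
cy=cyl(.054,.022,.046,0,.0325)
x,e,a=fit([box(.06,.13,0,.022),cy],[.631,.163,-.38],[c],[m]);print(x,np.degrees(x[2]),e,a)
```

```text
[0.64476539 0.19403756 0.046     ] [ 0.02 -3.62 11.96]
[ 0.63385008  0.16451611 -0.39232528] -22.478582776297852 1182.0549019607843 18368.0
```

Emit:
move_arm:
  series:
    - [[0,-1.8,0,0,0,0,1],[0,-1.8,1,0,0,0,1],[0,0,3,0,0,0,1],[0,0,3,0,0,0,1],[0,0,3,0,0,0,1],[0,0,1,0,0,0,1],[0,0,0,0,0,0,1],[0,0,0,0,0,0,1],[0,0,0,0,0,0,1]]

```text
time_s: 24.58
tcp_pos: [0.6455, 0.1959, 0.037]
ee_rot: [[-0.927, 0.374, 0.002], [0.374, 0.927, 0.001], [-0.002, 0.002, -1.0]]
wrist_force: [-0.3, -0.2, -0.2]
gripper_width: 1.001
```

Run:
```python
from h import *
print(plan([.6448,.194,.026]),r.sense()['wrist_force'])
```

```text
[-0.  -0.2  1.1] [-0.27715884 -0.16777258 -0.20128135]
```

Emit:
move_arm:
  series:
    - [[0,-0.1,0.6,0,0,0,1],[0,0,0.4,0,0,0,1],[0,0,0,0,0,0,1],[0,0,0,0,0,0,1],[0,0,0,0,0,0,-1],[0,0,0,0,0,0,-1],[0,0,0,0,0,0,-1],[0,0,0,0,0,0,-1],[0,0,0,0,0,0,-1],[0,0,0,0,0,0,-1]]

```text
time_s: 25.82
tcp_pos: [0.644, 0.1947, 0.0256]
ee_rot: [[-0.927, 0.375, -0.001], [0.375, 0.927, -0.0], [0.001, -0.0, -1.0]]
wrist_force: [-2.1, 0.8, 1.9]
gripper_width: 0.612
```

Emit:
move_arm:
  series:
    - [[0,0,-1,0,0,0,-1],[0,0,-3,0,0,0,-1],[0,0,-3,0,0,0,-1],[0,0,-3,0,0,0,-1],[0,0,-3,0,0,0,-1],[0,0,-1,0,0,0,-1],[0,0,0,0,0,0,-1]]

```text
time_s: 26.7
tcp_pos: [0.6443, 0.1946, 0.1654]
ee_rot: [[-0.927, 0.375, -0.0], [0.375, 0.927, 0.001], [0.0, 0.0, -1.0]]
wrist_force: [-0.3, -0.4, -3.8]
gripper_width: 0.614
```

Run:
```python
from h import *
print(r.sense()['wrist_force'],plan([.448,-.26,.165]))
```

```text
[-0.32071174 -0.38918514 -3.81134367] [ 1.15e+00 -4.95e+01  4.00e-02]
```

Emit:
move_arm:
  series:
    - [[0.1,-4.2,0,0,0,0,-1],[0.1,-4.2,0,0,0,0,-1],[0.1,-4.2,0,0,0,0,-1],[0.1,-4.2,0,0,0,0,-1],[0.1,-4.2,0,0,0,0,-1],[0.1,-4.2,0,0,0,0,-1],[0.1,-4.2,0,0,0,0,-1],[0.1,-4.2,0,0,0,0,-1],[0.1,-4.2,0,0,0,0,-1],[0.1,-4.2,0,0,0,0,-1],[0.1,-4.2,0,0,0,0,-1],[0,-3,0,0,0,0,-1]]

```text
time_s: 28.2
tcp_pos: [0.448, -0.2585, 0.1638]
ee_rot: [[-0.927, 0.376, -0.003], [0.376, 0.927, 0.001], [0.004, -0.0, -1.0]]
wrist_force: [1.6, -0.0, -4.2]
gripper_width: 0.614
```

Emit:
move_arm:
  series:
    - [[0,0,0,0,0,0,-1],[0,0,0,0,0,0,-1]]

```text
time_s: 28.45
tcp_pos: [0.4494, -0.257, 0.1645]
ee_rot: [[-0.927, 0.375, -0.002], [0.375, 0.927, 0.001], [0.002, 0.0, -1.0]]
wrist_force: [0.9, -0.2, -3.6]
gripper_width: 0.609
```

Run:
```python
from h import *
c=wcap('w9');print(r.sense()['tcp_pos'],plan([.4255,-.316,.05]))
print(proj([[.4255,-.316,.04]],c))
```

```text
[ 0.449803   -0.25679705  0.16473539] [ 0.04 -6.4  11.47]
[[322.79744476 142.29613437]]
```

View pics/w9.png

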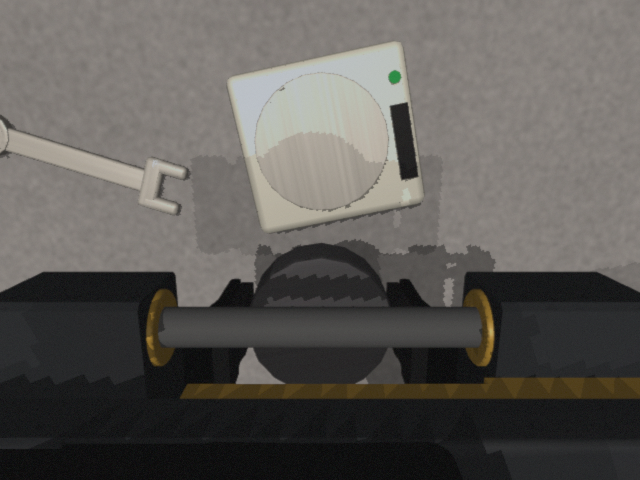

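Run:
```python
from h import *
c=wload('w9');b=back((321.5,141.5),.04,c);print(b,plan([*b[:2],.0436]))
```

```text
[ 0.42609825 -0.31678824  0.04      ] [-0.05 -6.45 12.11]
```

Emit:
move_arm:
  series:
    - [[0,-3.2,0.5,0,0,0,-1],[0,-3.2,1,0,0,0,-1],[0,0,3,0,0,0,-1],[0,0,3,0,0,0,-1],[0,0,2,0,0,0,-1],[0,0,1,0,0,0,-1],[0,0,0,0,0,0,-1],[0,0,0,0,0,0,-1],[0,0,0,0,0,0,-1]]

```text
time_s: 29.62
tcp_pos: [0.4267, -0.3169, 0.0615]
ee_rot: [[-0.927, 0.374, 0.002], [0.374, 0.927, -0.001], [-0.002, 0.0, -1.0]]
wrist_force: [0.1, -1.1, -4.1]
gripper_width: 0.611
```

Run:
```python
from h import *
c=wload('w9');b=back((321.5,141.5),.04,c);print(plan([*b[:2],.0436]),r.sense()['wrist_force'])
```

```text
[ 0.06 -0.01  1.79] [ 0.14634572 -1.09143976 -4.07876653]
```

Emit:
move_arm:
  series:
    - [[0,0,0.7,0,0,0,-1],[0,0,0.5,0,0,0,-1],[0,0,0.3,0,0,0,-1],[0,0,0.1,0,0,0,-1],[0,0,0,0,0,0,-1],[0,0,0,0,0,0,-1],[0,0,0,0,0,0,-1]]

```text
time_s: 30.5
tcp_pos: [0.4261, -0.3168, 0.0447]
ee_rot: [[-0.927, 0.375, 0.0], [0.375, 0.927, -0.0], [-0.0, 0.0, -1.0]]
wrist_force: [-0.4, 1.1, -4.6]
gripper_width: 0.616
```

Emit:
move_arm:
  series:
    - [[0,0,0.1,0,0,0,-1],[0,0,0,0,0,0,-1],[0,0,0,0,0,0,-1]]

```text
time_s: 30.88
tcp_pos: [0.426, -0.3168, 0.0436]
ee_rot: [[-0.927, 0.375, 0.0], [0.375, 0.927, -0.0], [-0.0, 0.0, -1.0]]
wrist_force: [-0.5, 0.0, -3.2]
gripper_width: 0.612
```

Emit:
move_arm:
  series:
    - [[0,0,0.1,0,0,0,-1],[0,0,0,0,0,0,-1],[0,0,0,0,0,0,-1]]

```text
time_s: 31.25
tcp_pos: [0.426, -0.3168, 0.0435]
ee_rot: [[-0.927, 0.374, 0.0], [0.374, 0.927, -0.0], [-0.0, -0.0, -1.0]]
wrist_force: [-2.0, 2.3, 5.9]
gripper_width: 0.613
```

Contact with the pan. Next I release, lift, and look.

Emit:
move_arm:
  series:
    - [[0,0,0,0,0,0,0.7],[0,0,0,0,0,0,0.7],[0,0,0,0,0,0,0.7],[0,0,-0.5,0,0,0,1],[0,0,-2,0,0,0,1],[0,0,-3,0,0,0,1],[0,0,-4,0,0,0,1],[0,3,-2,0,0,0,1],[0,4,0,0,0,0,1],[0,0,0,0,0,0,1],[0,0,0,0,0,0,1]]

```text
time_s: 32.62
tcp_pos: [0.4521, -0.2519, 0.1576]
ee_rot: [[-0.927, 0.374, -0.0], [0.374, 0.927, -0.0], [0.0, -0.0, -1.0]]
wrist_force: [-0.3, -0.0, -0.8]
gripper_width: 1.001
```

Run:
```python
from h import *
c=wcap('w10');print(r.sense()['tcp_pos'],plan([.6335+.375*.04,.1645+.927*.04,.155]))
cv2.imwrite('pics/w10c.png',cv2.resize(c['color'][20:260,160:480],(800,600)))
```

```text
[ 0.45192089 -0.25222337  0.15747723] [-1.21 49.44  0.25]
```

View pics/w10c.png

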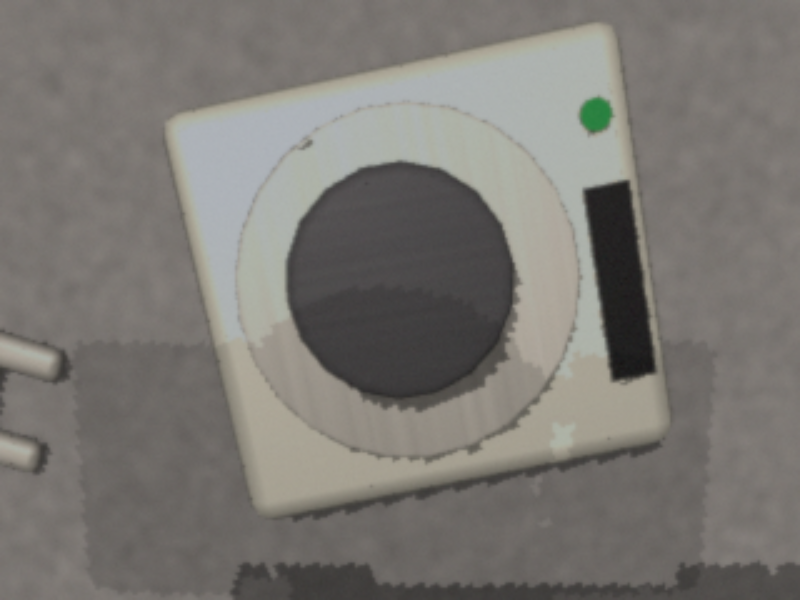

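Emit:
move_arm:
  series:
    - [[-0.1,4.2,0,0,0,0,1],[-0.1,4.2,0,0,0,0,1],[-0.1,4.2,0,0,0,0,1],[-0.1,4.2,0,0,0,0,1],[-0.1,4.2,0,0,0,0,1],[-0.1,4.2,0,0,0,0,1],[-0.1,4.2,0,0,0,0,1],[-0.1,4.2,0,0,0,0,1],[-0.1,4.2,0,0,0,0,1],[-0.1,4.2,0,0,0,0,1],[-0.1,4.2,0,0,0,0,1],[-0.1,4.2,0,0,0,0,1]]

```text
time_s: 34.17
tcp_pos: [0.653, 0.2109, 0.157]
ee_rot: [[-0.927, 0.376, -0.001], [0.376, 0.927, -0.001], [0.0, -0.001, -1.0]]
wrist_force: [0.5, 0.3, 0.2]
gripper_width: 0.996
```

Emit:
move_arm:
  series:
    - [[0,0,0,0,0,0,1],[0,0,0,0,0,0,1],[0,0,0,0,0,0,1]]

```text
time_s: 34.55
tcp_pos: [0.652, 0.2094, 0.1576]
ee_rot: [[-0.927, 0.376, -0.0], [0.376, 0.927, -0.0], [0.0, -0.0, -1.0]]
wrist_force: [-0.0, -0.3, -0.1]
gripper_width: 1.001
```

Run:
```python
from h import *
c=wload('w10');print('blank',back((320.4,131.6),.064,c),'pan',back((323,132),.04,c))
c=wcap('w11');h=cv2.cvtColor(c['color'],cv2.COLOR_BGR2HSV).astype(int)
m=blob((h[...,0]>5)&(h[...,0]<25)&(h[...,1]>150),(323,120))
x,e,a=fit([box(.06,.13,0,.022)],[.6335,.1645,-.39],[c],[m]);print(x,np.degrees(x[2]),e,a,r.sense()['tcp_pos'],plan([*x[:2],.004]))
```

```text
blank [ 0.42759099 -0.31743163  0.064     ] pan [ 0.4259875  -0.31693433  0.04      ]
[ 0.63380979  0.16470522 -0.38668479] -22.15540666228333 622.7372549019608 16547.0 [0.65199764 0.20955067 0.1577738 ] [-0.   -4.84 15.38]
```

View pics/w11.png

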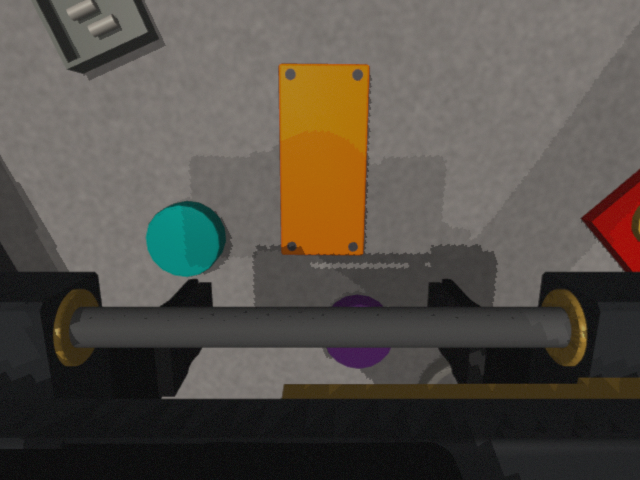

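Emit:
move_arm:
  series:
    - [[0,-2.4,0,0,0,0,1],[0,-2.4,1,0,0,0,1],[0,0,3,0,0,0,1],[0,0,3,0,0,0,1],[0,0,3,0,0,0,1],[0,0,3,0,0,0,1],[0,0,1,0,0,0,1],[0,0,0,0,0,0,1],[0,0,0,0,0,0,1],[0,0,0,0,0,0,1]]

```text
time_s: 35.85
tcp_pos: [0.635, 0.1668, 0.019]
ee_rot: [[-0.927, 0.374, 0.002], [0.374, 0.927, 0.001], [-0.002, 0.002, -1.0]]
wrist_force: [0.9, 0.3, -0.1]
gripper_width: 0.998
```

Run:
```python
from h import *
print(plan([.6338,.1647,.0045]),r.sense()['tcp_pos'])
```

```text
[ 0.03 -0.24  1.45] [0.63495711 0.16678674 0.01900906]
```

Emit:
move_arm:
  series:
    - [[0,-0.15,0.7,0,0,0,1],[0,0,0.4,0,0,0,1],[0,0,0.1,0,0,0,1],[0,0,0,0,0,0,1],[0,0,0,0,0,0,1]]

```text
time_s: 36.48
tcp_pos: [0.6337, 0.1651, 0.0057]
ee_rot: [[-0.927, 0.375, 0.0], [0.375, 0.927, 0.0], [-0.0, 0.0, -1.0]]
wrist_force: [-0.3, 0.2, -1.2]
gripper_width: 1.0
```

Emit:
move_arm:
  series:
    - [[0,0,0.1,0,0,0,1],[0,0,0,0,0,0,-1],[0,0,0,0,0,0,-1],[0,0,0,0,0,0,-1],[0,0,0,0,0,0,-1],[0,0,0,0,0,0,-1],[0,0,0,0,0,0,-1]]

```text
time_s: 37.35
tcp_pos: [0.6328, 0.1651, 0.0045]
ee_rot: [[-0.927, 0.375, -0.002], [0.375, 0.927, -0.0], [0.001, -0.001, -1.0]]
wrist_force: [-4.0, 1.1, 2.5]
gripper_width: 0.686
```

Emit:
move_arm:
  series:
    - [[0,0,-0.5,0,0,0,-1],[0,0,-2,0,0,0,-1],[0,0,-3,0,0,0,-1],[0,0,-4,0,0,0,-1],[0,0,-4,0,0,0,-1],[0,0,-4,0,0,0,-1],[0,0,-4,0,0,0,-1],[0,0,-4,0,0,0,-1],[0,0,-3,0,0,0,-1],[0,0,0,0,0,0,-1],[0,0,0,0,0,0,-1]]

```text
time_s: 38.72
tcp_pos: [0.6326, 0.1648, 0.2868]
ee_rot: [[-0.927, 0.375, -0.004], [0.375, 0.927, -0.001], [0.004, -0.002, -1.0]]
wrist_force: [-0.5, -0.2, -4.3]
gripper_width: 0.688
```

Run:
```python
from h import *
s=r.sense();print(s['tcp_pos'],s['wrist_force'],s['gripper_width'],plan([.466+.375*.11,-.002+.927*.11,.29]))
```

```text
[0.63263956 0.16480922 0.28675306] [-0.51940993 -0.21213898 -4.32763201] 0.6878931515241582 [  9.19 -10.71  -0.32]
```

Emit:
move_arm:
  series:
    - [[3,-3.5,0,0,0,0,-1],[3,-3.5,0,0,0,0,-1],[3,-3.5,0,0,0,0,-1],[0,0,0,0,0,0,-1],[0,0,0,0,0,0,-1],[0,0,0,0,0,0,-1]]

```text
time_s: 39.48
tcp_pos: [0.5113, 0.1018, 0.2885]
ee_rot: [[-0.927, 0.375, -0.001], [0.375, 0.927, -0.001], [0.001, -0.001, -1.0]]
wrist_force: [0.2, 0.4, -5.4]
gripper_width: 0.69
```

Run:
```python
from h import *
c=wcap('w12');print(r.sense()['tcp_pos'])
```

```text
[0.51136465 0.10176927 0.28862029]
```

View pics/w12.png

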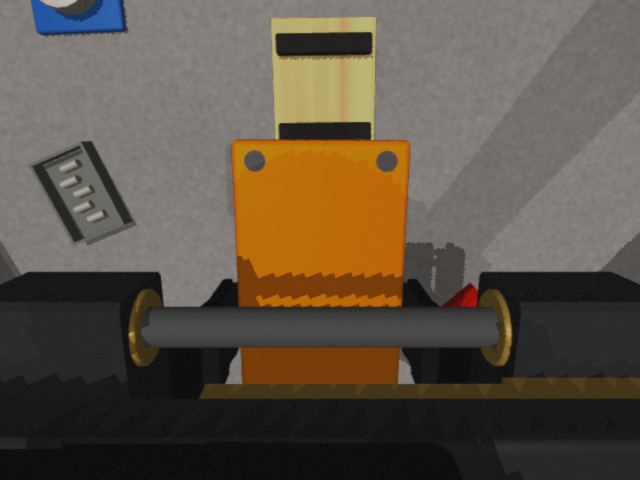

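Run:
```python
from h import *
c=wload('w12');cv2.imwrite('pics/w12c.png',cv2.resize(c['color'][5:155,225:425],(800,600),interpolation=cv2.INTER_CUBIC))
```

```text
(no output)
```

View pics/w12c.png

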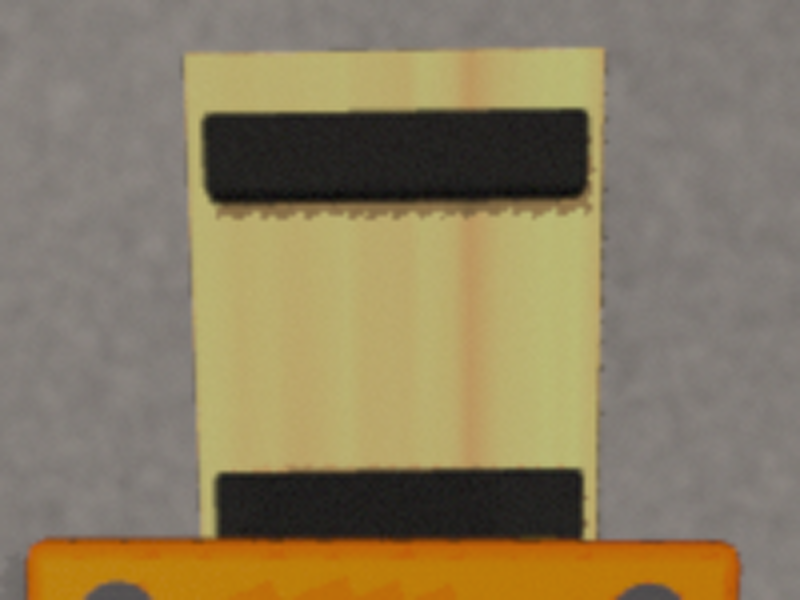

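Run:
```python
from h import *
from scipy.optimize import least_squares
c=wload('w12')
uv=np.array([(275.75,33.25),(371.75,32),(279.25,123.25),(370.75,122)])
L=np.array([[.045,-.049,.022],[-.045,-.049,.022],[.045,.031,.022],[-.045,.031,.022]])
f=least_squares(lambda p:(proj(place(L,p),c)-uv).ravel(),[.465,0,-.37]);print('rack',f.x,np.degrees(f.x[2]),f.fun.round(2))
# hatch in hand from far top corners and inner right/left edge
for p in [(233,142),(409.5,141)]: print(back(p,.2886+.0175,c))
s=r.sense();print(s['tcp_pos'],np.degrees(np.arctan2(s['ee_rot'][1,0],s['ee_rot'][0,0])))
```

```text
rack [ 0.46691737 -0.00144472 -0.36900835] -21.14262121434935 [-0.6   0.15  0.84 -0.13 -0.84  0.1   0.59 -0.05]
[0.51557358 0.03013641 0.3061    ]
[0.4612891  0.05169317 0.3061    ]
[0.51136465 0.10176927 0.28862029] 157.99858050280085
```

Emit:
move_arm:
  series:
    - [[0,0,0,0,0,-0.9,-1],[0,0,0,0,0,0,-1]]

```text
time_s: 39.78
tcp_pos: [0.5111, 0.1016, 0.2892]
ee_rot: [[-0.933, 0.36, -0.001], [0.36, 0.933, -0.0], [0.0, -0.0, -1.0]]
wrist_force: [-1.0, -0.5, -5.2]
gripper_width: 0.687
```

Run:
```python
from h import *
print(plan([.4664,-.0015,.0265]))
```

```text
[  0.46 -11.22  26.27]
```

Emit:
move_arm:
  series:
    - [[0.15,-3.7,0,0,0,0,-1],[0.15,-3.7,0,0,0,0,-1],[0.15,-3.8,1,0,0,0,-1],[0,0,4,0,0,0,-1],[0,0,4,0,0,0,-1],[0,0,4,0,0,0,-1],[0,0,4,0,0,0,-1],[0,0,3,0,0,0,-1],[0,0,2,0,0,0,-1],[0,0,1,0,0,0,-1],[0,0,0,0,0,0,-1],[0,0,0,0,0,0,-1]]

```text
time_s: 41.28
tcp_pos: [0.4673, -0.0012, 0.0605]
ee_rot: [[-0.933, 0.36, 0.002], [0.36, 0.933, 0.0], [-0.002, 0.001, -1.0]]
wrist_force: [0.6, -0.6, -5.2]
gripper_width: 0.685
```

Run:
```python
from h import *
print(plan([.4664,-.0015,.0265]),r.sense()['wrist_force'],r.sense()['tcp_pos'])
```

```text
[ 0.08 -0.06  3.4 ] [ 0.58441033 -0.55043374 -5.23923753] [ 0.46733532 -0.00118099  0.06051076]
```

Emit:
move_arm:
  series:
    - [[0,0,1.2,0,0,0,-1],[0,0,1,0,0,0,-1],[0,0,0.5,0,0,0,-1],[0,0,0.3,0,0,0,-1],[0,0,0.1,0,0,0,-1],[0,0,0,0,0,0,-1],[0,0,0,0,0,0,-1],[0,0,0,0,0,0,-1]]

```text
time_s: 42.28
tcp_pos: [0.4664, -0.0014, 0.0287]
ee_rot: [[-0.933, 0.36, 0.0], [0.36, 0.933, 0.0], [-0.0, 0.0, -1.0]]
wrist_force: [0.0, 0.3, -5.2]
gripper_width: 0.682
```

Run:
```python
from h import *
print(plan([.4664,-.0015,.0265]))
c=r.capture('scene');cv2.imwrite('pics/s13.png',cv2.resize(c['color'][180:300,210:370],(800,600)))
```

```text
[-0.   -0.01  0.22]
```

View pics/s13.png

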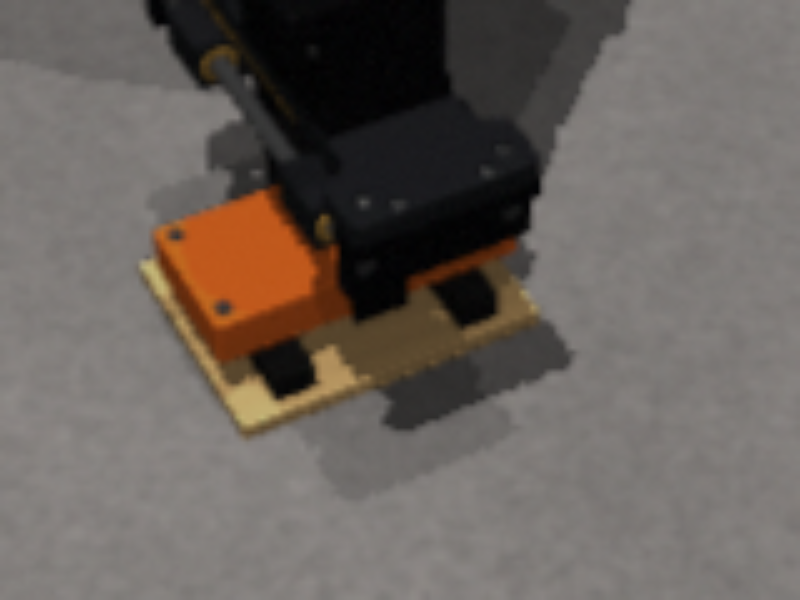

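Aligned just above the bars. Lowering the last 2 mm.

Emit:
move_arm:
  series:
    - [[0,0,0.1,0,0,0,-1],[0,0,0.1,0,0,0,-1],[0,0,0,0,0,0,-1],[0,0,0,0,0,0,-1]]

```text
time_s: 42.82
tcp_pos: [0.4663, -0.0015, 0.0265]
ee_rot: [[-0.933, 0.36, -0.0], [0.36, 0.933, -0.0], [0.0, -0.0, -1.0]]
wrist_force: [0.6, 0.2, -4.9]
gripper_width: 0.687
```

Emit:
move_arm:
  series:
    - [[0,0,0.1,0,0,0,-1],[0,0,0,0,0,0,-1],[0,0,0,0,0,0,-1]]

```text
time_s: 43.2
tcp_pos: [0.4663, -0.0015, 0.0264]
ee_rot: [[-0.933, 0.36, 0.0], [0.36, 0.933, -0.0], [-0.0, -0.0, -1.0]]
wrist_force: [-2.7, 1.5, 5.6]
gripper_width: 0.686
```

Emit:
move_arm:
  series:
    - [[0,0,0,0,0,0,0.8],[0,0,0,0,0,0,0.8],[0,0,0,0,0,0,0.8],[0,0,-0.5,0,0,0,1],[0,0,-2,0,0,0,1],[0,0,-4,0,0,0,1],[0,0,-4,0,0,0,1],[0,2,-4,0,0,0,1],[0,4,-3,0,0,0,1],[0,4,0,0,0,0,1],[0,0,0,0,0,0,1],[0,0,0,0,0,0,1]]

```text
time_s: 44.7
tcp_pos: [0.5017, 0.0915, 0.2002]
ee_rot: [[-0.933, 0.36, -0.001], [0.36, 0.933, -0.0], [0.001, -0.001, -1.0]]
wrist_force: [-0.4, 0.3, -0.2]
gripper_width: 1.001
```

Run:
```python
from h import *
c=wcap('w14');cv2.imwrite('pics/s14.png',r.capture('scene')['color']);cv2.imwrite('pics/t14.png',r.capture('top')['color'])
print(r.sense()['tcp_pos'],r.sense()['wrist_force'])
```

```text
[0.50181661 0.09095167 0.20037127] [ 0.0121694  -0.45192343 -0.27306697]
```

View pics/w14.png

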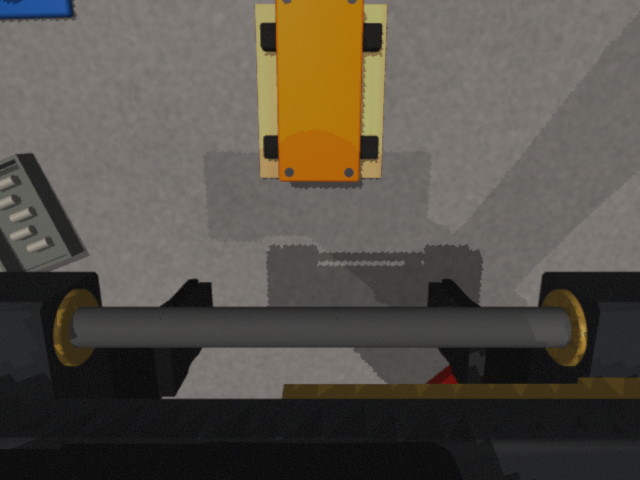

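View pics/s14.png

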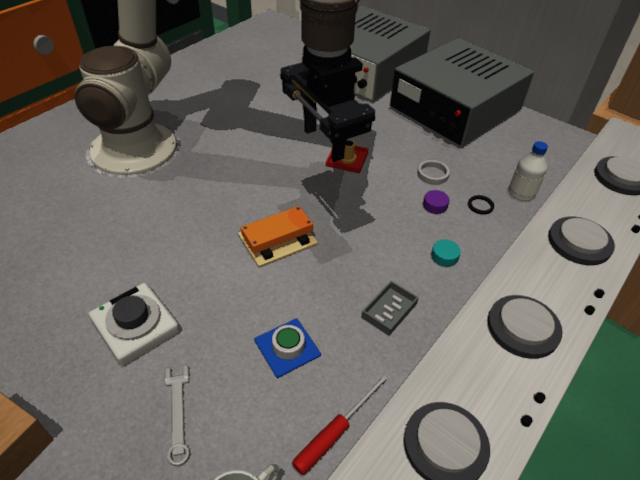

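View pics/t14.png

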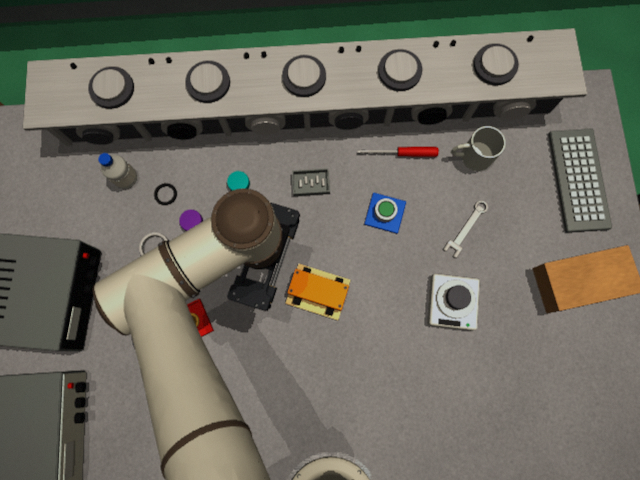

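Run:
```python
from h import *
c=wload('w14')
a,b=back((279,181),.044,c),back((360,181),.044,c);m=(a+b)/2
print('hatch yaw',np.degrees(np.arctan2(*(a-b)[1::-1])),'centre',m[:2]-.065*np.array([.361,.933]))
r.finish_job()
```

```text
hatch yaw -21.069170654371995 centre [ 0.46748346 -0.00317652]
the job is handed in; nothing more can be done
```

I took the pile apart in the order asked and handed the job in at about 45 s. The adapter is in the red tray, the window on the blue pad, the dark blank on the scale pan, and the hatch across both rack bars. I lowered each part until the wrist force showed light contact (about 6 N) before opening the fingers. The purple and turquoise look-alikes were not touched.

These are the offsets from the middle of each place, measured in the wrist pictures:

| Part | Place | Offset from middle |
|---|---|---|
| Adapter | red tray | about 2 mm |
| Window | blue pad | about 1.5 mm |
| Blank | scale pan | about 1.7 mm |
| Hatch | rack bars | about 2 mm, yaw −21.1°, same as the rack |

- **Disagreement between cameras:** the top camera put the places about 2–3 mm away from where the wrist camera put them. That is about the stated calibration limit, and I went by the wrist camera.
- **Last pictures:** after the last release, the scene picture shows all four parts upright in their places. The gripper was open, clear of everything and reading no load.

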